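# Shut the vent and lock the lunch carrier

### The arm

A 7-joint arm with a two-finger parallel gripper is mounted at the origin on the work surface. World frame = base frame: x ahead of the robot, y to its left, z up, the work surface at z = 0. Lengths are in m, angles in rad, forces in N, time in s.
With the tool pointing down it reaches from about 0.35 to 0.9 m from the base axis. Payload 19.9 kg.
Tool frame: the origin (TCP) lies at the very end of the fingers, on their centre line; the grasp point (between the pads) lies behind it (pinch_z is the z of the grasp point in the tool frame, in m); z points along the fingers, y is the direction in which the jaws open and shut (so a half turn about z gives the same grasp; the last joint's range is limited). The gripper opens to 85 mm and grips with 20 to 120 N. Pads are 22 mm wide; open, the fingers measure 114 mm over their backs; the gripper's body (76 mm by 85 mm) begins 54 mm behind the grasp point. The pads swing forward as they close: fully open they stand 13 mm farther back than shut.
Start: joints at [-1.173, 0.417, -0.01, 1.614, 0.005, 1.111, -0.053], TCP at [0.266, 0.566, 0.231] pointing down, gripper open.
Joint ranges: [-2.81, 2.81], [-0.39, 2.02], [-1.27, 1.25], [0.06, 2.57], [-1.19, 4.33], [0.19, 2], [-2.82, 2.82]. Speed limits (rad/s): [1.89, 1.89, 2.39, 2.39, 3.01, 3.01, 3.01].

### API

Orientations are given as [roll, pitch, yaw] about the fixed x, y, z axes, in that order (R = Rz(yaw) Ry(pitch) Rx(roll)).
In Python, from cell import * gives the robot as it stands.
- The arm moves only by the tool arm_command, never from a script. Its argument "increments" is a list of rows, each an object with "travel": the shift along the tool's x, y, z in units of 50 mm (1.0 is 50 mm), a list of three; "delta_rot": the turn, a rotation vector about the tool's x, y, z in units of 6 degrees (1.0 is 6 degrees), a list of three; "hand": the closure in counts, from 0 (fully open) to 255 (shut). A call has 1 to 8 rows; each row is the pose to reach, as a shift and turn from the pose measured when the call began, along the tool's axes at that moment; what a row does not reach only later rows make up. A row lasts 1/8 s, in which the tool goes at most 62.5 mm and 10.7 degrees, less where a joint would pass 70% of its speed; a pose out of reach is approached as far as the arm can. A call with a gripper value outside its range is refused whole. The fingers move at their own pace and stop on an object; "squeeze" is the grip in N (left out, the last holds). Time passes only in rows, so rows that repeat a pose let the fingers close. It gives the time, the measured TCP pose, the force and the opening at its end, in the units of the state.
- get_obs(): the state, without advancing time (a new reading comes with each control period).
- camera(name): name is "scene" or "top"; returns a dict with "color" (384x512x3 uint8, red, green, blue), "fov_y" (degrees; the focal length in pixels is half the picture's height over the tangent of half this angle, whatever the lens; pixels are square), "cx", "cy" (the principal point, pixels), "R" (3x3) and "t" (3): a world point X has camera coordinates R X + t. Camera axes: x right, y down, z forward; pixel columns grow to the right and rows downward; lengths in m; the calibration is good to about 2 mm. A picture is of the moment at which its call begins. There is no depth.
- sign_off(): hands the job in, once; it reports no verdict.
The state is a dict: "time": time; "joint_positions": joint angles; "joint_velocities": joint speeds; "effort": joint torques, N m; "tcp_pos": TCP position; "ee_rot": TCP orientation; "contact_force": force on the tool from outside, world axes, zero at the start; "torque": the same for the moment, N m; "width": finger opening in m.
Only numpy, scipy, OpenCV 4.12 (cv2) and the standard library are available. Lean on these libraries where they do the work, as an engineer would, in place of code of your own. Each camera call takes 0.05 s, during which the arm holds its last target.

### The job

Get the packed lunch ready to carry. First take the steel spoon off the white container's lid and lay it flat in the aluminium cutlery tray, without dropping it; then slide the white container's flush vent band fully shut, towards the green mark; last, slide the red carrier's lock over to its green mark, holding its yellow tab pressed in while it moves, so that the tab springs up again in the locked place. Leave everything else where it stands.

Things in the scene. Friction and masses are not known exactly. Their poses are not given: they have to be found in the camera images.
- spoon_mid (a point): Centre of the loose steel spoon, 170 mm long, half-way up its handle. It lies flat across the lid of the white container. x axis along the spoon towards the bowl: handle a bar 14 mm wide and 8 mm high from x = -85 to x = +41 mm, bowl 48 mm across and 11 mm high round x = +61 mm. Underside 4 mm below this point. 60 g give or take a third; it balances about 5 to 15 mm bowl-side of this point.
- tray: Fixed open aluminium cutlery tray, 240 mm (its x) by 120 mm (its y), 20 mm high, walls and floor 3 mm thick, empty. Origin at the centre of its underside on the counter.
- container: Fixed white glass container with grey lid, 196 mm (x) by 136 mm (y), lid top 72 mm above the origin (centre of its underside, on the counter). In the lid is a window 104 mm (x) by 48 mm (y) showing the white vent band with dark slots. A green mark on the lid beyond the window's +x end shows the closed end.
- vent_window (a point): Centre of the vent window at the height of the band's top, 1.5 mm below the lid top; fixed to the container, same axes. The band slides along +x to shut. It runs on under the lid at both ends, so it has no handle and no end to push: press down on it in the window and drag it.
- vent (a joint): Position of the vent band along the container's +x: 0 fully open, 0.040 m fully shut (end stop). It stays where it is left; sliding it takes about 2 N.
- carrier: Fixed red lunch carrier, 204 mm wide (y), 134 mm deep, 80 mm high, tipped 30 degrees on a steel stand so that its lid faces up and towards -x (the robot's side). Origin on the counter below its middle, z up. Lid centre at (-40, 0, 114) mm, lid normal (-0.5, 0, 0.866) in this frame.
- tab_top (a point): Centre of the top of the yellow latch tab, 58 mm (y) by 38 mm (x), in the black lock slider on the carrier's lid; moves with it. z axis = lid normal, +y = sliding direction to locked. The slider is 92 by 56 mm; its end ridges start 30 mm from the tab's centre along y, 11 mm above the lid; side bars 6 mm. Tab top 9 mm above the lid at rest, 5 mm when pressed.
- lock (a joint): Position of the lock slider along the carrier's +y: 0 at the open detent (yellow mark), 0.032 m at the end stop in the locked detent (green mark). With the tab up it is held by a catch; with the tab fully pressed it slides with about 2 N. The tab can rise again from 0.028 m onwards.
- tab (a joint): How far the latch tab is pressed in along the lid's normal: 0 up, 0.004 m fully pressed. It is sprung: moves from 2 N, fully pressed at 6 N.
- katori_a: Bystander: loose steel bowl, 90 mm across, 40 mm high; origin under its centre.
- katori_b: Bystander: loose steel bowl, 90 mm across, 40 mm high; origin under its centre.
- jar: Bystander: loose amber jar, 72 mm across, 110 mm high; origin under its centre.
- tin: Bystander: loose yellow can, 70 mm across, 120 mm high; origin under its centre.
- mug: Bystander: loose blue mug, 80 mm across, 90 mm high, handle at its +y; origin under its centre.
- sauce: Bystander: loose green bottle, 64 mm across, 170 mm high; origin under its centre.
- bowl: Bystander: loose white bowl, 120 mm across, 50 mm high; origin under its centre.
- rail_mid (a point): Middle of the stand's level steel rail, 12 mm thick, parallel to the carrier's y, 262 mm above the counter, on posts at y = +-155 mm; behind it (+x) hang two steel bowls, 74 mm across, at y = +-115 mm. It is above the lock, so a gripper pointing straight down cannot reach the lock: come from the -x side, tipped 30 degrees, square to the lid.
Mind the look-alikes: they are no part of the job. There is more than one size of the part that bears spoon_mid; the job needs the smaller.

How it is judged:
On the way, in this order (a step that is already met when the one before it is completed fails the run):
1. the spoon lies flat in the cutlery tray, let go (x of spoon_mid in the frame of tray between -0.045 and 0.045 m and y of spoon_mid in the frame of tray between -0.05 and 0.05 m and height (world z) of spoon_mid below 0.018 m and angle between spoon_mid's own x axis and vertical between 1.45 and 1.69 rad and contact force between the fingers and spoon below 0.1 N and linear speed of spoon below 0.05 m/s), for 0.2 s.
2. the container's vent band is fully shut (x of spoon_mid in the frame of tray between -0.045 and 0.045 m and y of spoon_mid in the frame of tray between -0.05 and 0.05 m and height (world z) of spoon_mid below 0.018 m and angle between spoon_mid's own x axis and vertical between 1.45 and 1.69 rad and value of joint vent above 0.036 m), for 0.2 s.
3. the carrier's lock is in the locked place with its tab up (all of step 2 and value of joint lock above 0.027 m and value of joint tab below 0.0015 m), for 0.2 s.
At the end, for the whole second after the job is handed in: The spoon lies flat and still in the cutlery tray (centre within 45 mm along and 50 mm across of the tray's centre, resting on its floor), the vent band is shut (0.036 m or more of 0.040), and the lock is in the locked detent (0.027 m or more) with its tab sprung up (pressed less than 1.5 mm) (all of step 3 and linear speed of spoon below 0.03 m/s); the robot touches nothing.
It fails at once if a bystander (bowl, mug, jar, tin or bottle) is shifted by more than 25 mm (distance of any of katori_a, katori_b, jar, tin, mug, sauce, bowl from where it was at the start of the episode above 0.025 m).
It fails at once if the spoon is dropped or flung (faster than 1.2 m/s) (linear speed of spoon above 1.2 m/s).
It also fails if it takes over 67 s, if anything falls off the work surface, if the arm or the gripper's body presses on something with over 40 N, if the wrist force passes 120 N, or if a joint passes its speed limit or range.

## Working session

There is one attempt and no reset: what is moved stays moved. The work goes in short steps, Python scripts to look and compute and a tool call to move; the robot and the scene stay as the last step left them, time stands still between calls to the robot, and variables do not carry over. Pictures are saved under pics/ and viewed, and the job is handed in when it is done.

Besides the shell and the picture viewer there is one more tool, called as name(argument=value, ...), one argument or row to a line, values as JSON. arm_command: Moves the arm, as the interface text tells. Its arguments: {"type":"object","properties":{"increments":{"type":"array","items":{"type":"object","properties":{"travel":{"type":"array","items":{"type":"number"}},"delta_rot":{"type":"array","items":{"type":"number"}},"hand":{"type":"number"}}}},"squeeze":{"type":"number"}},"required":["increments"]}

```bash
ls; mkdir -p pics; python3 - <<'E'
from cell import *
import cv2,numpy as np
o=get_obs(); print(o)
for n in("scene","top"):
    c=camera(n); cv2.imwrite(f"pics/{n}0.png",cv2.resize(c["color"][:,:,::-1],None,fx=1.5,fy=1.5,interpolation=cv2.INTER_CUBIC)); cv2.imwrite(f"pics/raw_{n}0.png",c["color"][:,:,::-1])
    print(n,c["fov_y"],c["cx"],c["cy"],c["R"],c["t"], c.keys())
E
```

```text
pics
{'time': 0.0, 'joint_positions': array([-1.17351567,  0.41795763, -0.01027387,  1.61417042,  0.00468706,
        1.11070997, -0.05299107]), 'joint_velocities': array([-5.90221484e-04,  4.64110567e-04, -9.11665755e-05, -9.55068739e-04,
       -1.36566886e-04,  7.98824571e-04, -2.58632709e-04]), 'effort': array([-7.08600801e-04, -8.64460230e+01,  6.78703766e-01, -4.34915614e+01,
        1.90466788e-02,  7.23957724e-03, -2.41709262e-05]), 'tcp_pos': array([0.26539654, 0.56546793, 0.23067218]), 'ee_rot': array([-3.14037434e+00,  9.17335551e-05,  2.70279683e+00]), 'contact_force': array([ 0.38913241, -0.20114823, -0.11119089]), 'torque': array([-0.01316474, -0.02901298, -0.01847291]), 'width': 0.08568326869553128}
scene 55.81416698787177 248.59327606833818 193.8740525007542 [[ 0.33548409  0.94204109  0.00300275]
 [ 0.63011099 -0.22202631 -0.74408633]
 [-0.7002932   0.25152119 -0.66807673]] [-0.1468792  -0.19537524  1.67106739] dict_keys(['color', 'fov_y', 'cx', 'cy', 'R', 't'])
top 47.26455442538956 261.30777929156534 189.0642499742125 [[-0.00320667 -0.99998592  0.00422757]
 [-0.99386633  0.00271966 -0.11055465]
 [ 0.1105416  -0.00455616 -0.99386106]] [-5.69701277e-04  5.15772774e-01  1.52231947e+00] dict_keys(['color', 'fov_y', 'cx', 'cy', 'R', 't'])
```

View pics/scene0.png

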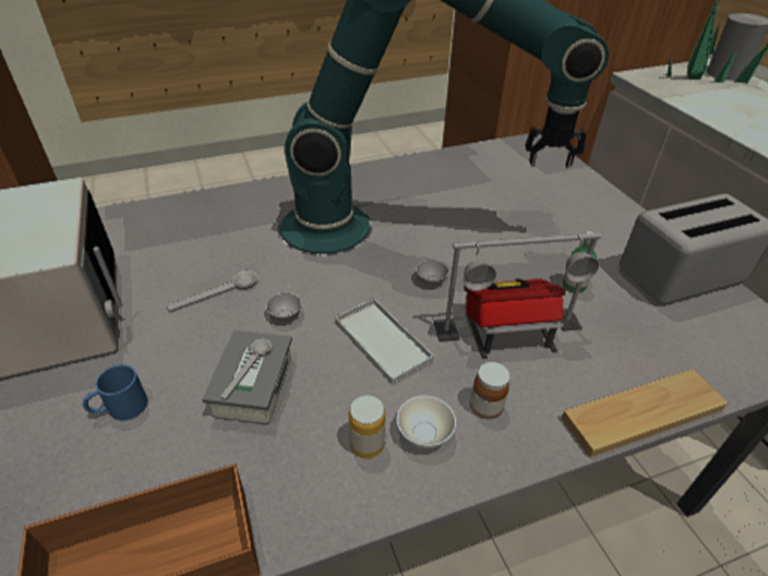

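View pics/top0.png

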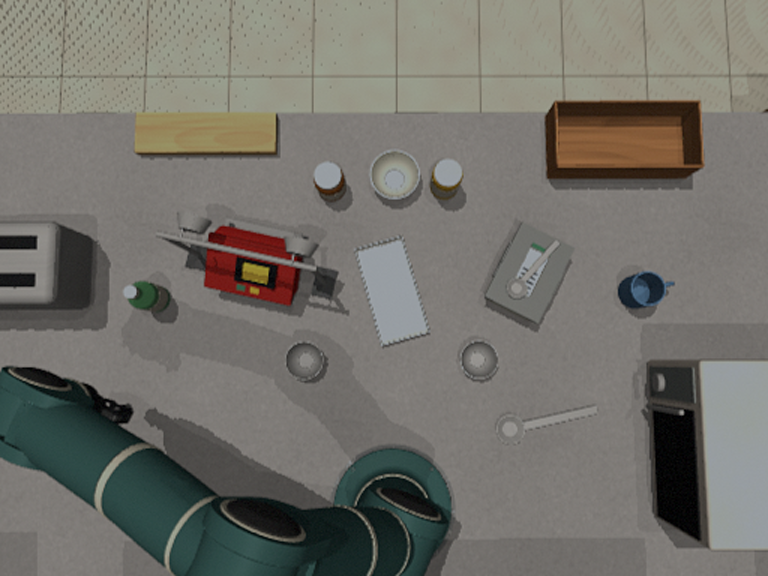

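```bash
python3 - <<'E'
import cv2,numpy as np
t=cv2.imread("pics/raw_top0.png"); s=cv2.imread("pics/raw_scene0.png")
def crop(im,x0,y0,w,h,f,n):
    cv2.imwrite(n,cv2.resize(im[y0:y0+h,x0:x0+w],None,fx=f,fy=f,interpolation=cv2.INTER_CUBIC))
crop(t,315,140,75,80,7,"pics/ct.png")
crop(t,125,140,110,75,7,"pics/carrier_t.png")
crop(t,230,150,65,85,7,"pics/tray_t.png")
crop(s,130,210,75,75,8,"pics/cs.png")
E
```

```text
(no output)
```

View pics/ct.png

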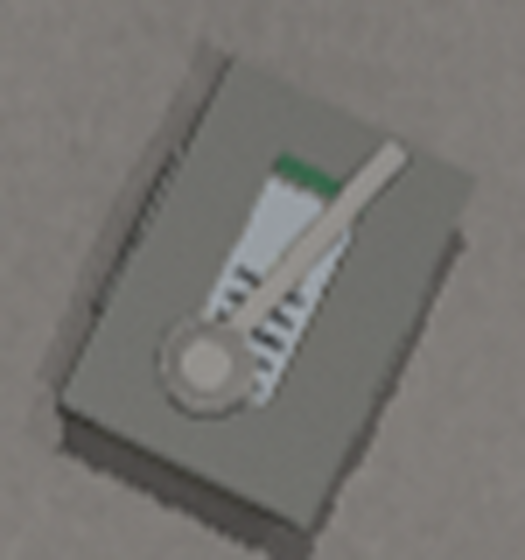

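View pics/carrier_t.png

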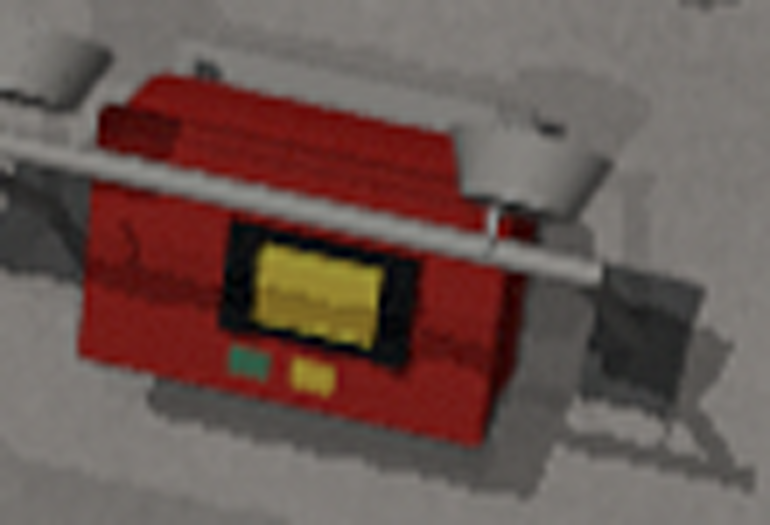

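View pics/tray_t.png

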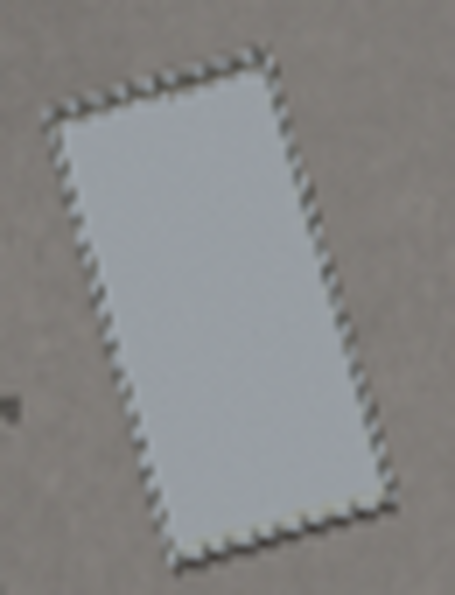

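View pics/cs.png

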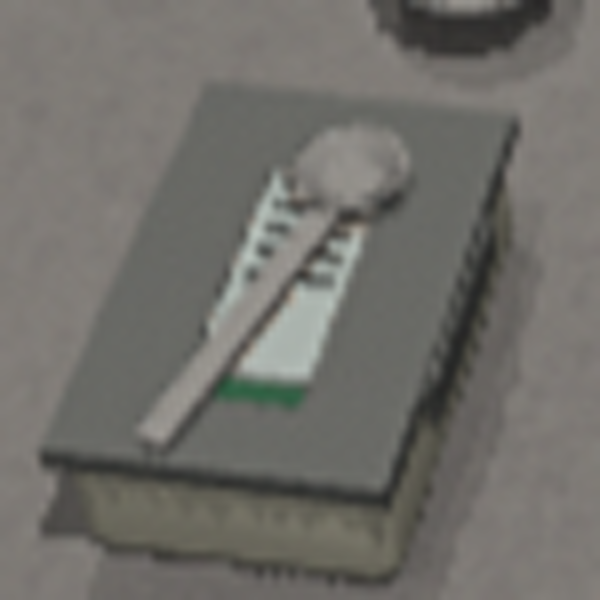

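```bash
cat > h.py <<'E'
import numpy as np, pickle, os
from scipy.spatial.transform import Rotation as Rn
from scipy.optimize import least_squares
CAL={'scene':(55.81416698787177,248.59327606833818,193.8740525007542,[[ 0.33548409,0.94204109,0.00300275],[0.63011099,-0.22202631,-0.74408633],[-0.7002932,0.25152119,-0.66807673]],[-0.1468792,-0.19537524,1.67106739]),
'top':(47.26455442538956,261.30777929156534,189.0642499742125,[[-0.00320667,-0.99998592,0.00422757],[-0.99386633,0.00271966,-0.11055465],[0.1105416,-0.00455616,-0.99386106]],[-5.69701277e-04,5.15772774e-01,1.52231947e+00])}
def proj(n,X):
    f,cx,cy,R,t=CAL[n]; F=192/np.tan(np.radians(f/2)); p=np.atleast_2d(X)@np.array(R).T+np.array(t)
    return np.c_[F*p[:,0]/p[:,2]+cx,F*p[:,1]/p[:,2]+cy]
def ray(n,uv):
    f,cx,cy,R,t=CAL[n]; F=192/np.tan(np.radians(f/2)); R=np.array(R);t=np.array(t)
    d=R.T@np.array([(uv[0]-cx)/F,(uv[1]-cy)/F,1]); return -R.T@t,d
def onz(n,uv,z):
    o,d=ray(n,uv); return o+d*(z-o[2])/d[2]
def cr(px,x0,y0,f): return np.array([x0+(px[0]+.5)/f-.5,y0+(px[1]+.5)/f-.5])
E
python3 - <<'E'
from h import *
np.set_printoptions(precision=4,suppress=True)
C=lambda p:cr(p,315,140,7)
print("container corners")
P=[onz('top',C(p),.072) for p in [(232,58),(475,180),(308,530),(62,405)]]
P=np.array(P);print(P,P.mean(0)); print(np.linalg.norm(np.diff(P,axis=0),axis=1)); d=(P[0]-P[3]+P[1]-P[2]);print("yaw",np.arctan2(d[1],d[0]))
S=lambda p:cr(p,130,210,8)
Q=np.array([onz('scene',S(p),.072) for p in [(395,495),(45,458),(205,85),(515,120)]]);print("scene",Q,Q.mean(0)); d=(Q[0]-Q[3]+Q[1]-Q[2]);print("yaw",np.arctan2(d[1],d[0]))
T=lambda p:cr(p,230,150,7)
P=np.array([onz('top',T(p),.02) for p in [(45,115),(265,52),(395,505),(178,568)]]);print("tray",P,P.mean(0)); print(np.linalg.norm(np.diff(P,axis=0),axis=1)); d=(P[0]-P[3]+P[1]-P[2]);print("yaw",np.arctan2(d[1],d[0]))
for n,f,a,b in(('top',C,(398,150),(207,366)),('scene',S,(155,440),(352,170))):
    A=onz(n,f(a),.080);B=onz(n,f(b),.080); L=np.linalg.norm(B-A);u=(B-A)/L
    print(n,'spoon',A,B,L,"yaw",np.arctan2(u[1],u[0]),"mid",A+u*.085,B-u*.061)
E
```

```text
container corners
[[ 0.6542 -0.3026  0.072 ]
 [ 0.5926 -0.4212  0.072 ]
 [ 0.4199 -0.3338  0.072 ]
 [ 0.4815 -0.2149  0.072 ]] [ 0.537  -0.3181  0.072 ]
[0.1337 0.1935 0.1339]
yaw -0.4692910639825316
scene [[ 0.6582 -0.3003  0.072 ]
 [ 0.5972 -0.4218  0.072 ]
 [ 0.4206 -0.3344  0.072 ]
 [ 0.4849 -0.2138  0.072 ]] [ 0.5402 -0.3176  0.072 ]
yaw -0.4612847929720099
tray [[ 0.5999  0.088   0.02  ]
 [ 0.6323 -0.0244  0.02  ]
 [ 0.4007 -0.0888  0.02  ]
 [ 0.3694  0.0205  0.02  ]] [ 0.5006 -0.0012  0.02  ]
[0.1171 0.2404 0.1137]
yaw 0.27806371760244986
top spoon [ 0.6063 -0.3815  0.08  ] [ 0.4997 -0.2849  0.08  ] 0.14389567713596557 yaw 2.405182647541139 mid [ 0.5433 -0.3244  0.08  ] [ 0.5449 -0.3259  0.08  ]
scene spoon [ 0.6092 -0.3809  0.08  ] [ 0.4978 -0.2847  0.08  ] 0.14717431834896857 yaw 2.429326540196179 mid [ 0.5449 -0.3253  0.08  ] [ 0.544  -0.3246  0.08  ]
```

```bash
python3 - <<'E'
import cv2,numpy as np
t=cv2.imread("pics/raw_top0.png"); s=cv2.imread("pics/raw_scene0.png")
def crop(im,x0,y0,w,h,f,n):
    c=cv2.resize(im[y0:y0+h,x0:x0+w],None,fx=f,fy=f,interpolation=cv2.INTER_CUBIC); cv2.imwrite(n,cv2.convertScaleAbs(c,alpha=1.6,beta=10))
crop(s,285,150,125,90,6,"pics/carrier_s.png")
crop(t,100,140,130,75,6,"pics/carrier_t2.png")
E
```

```text
(no output)
```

View pics/carrier_s.png

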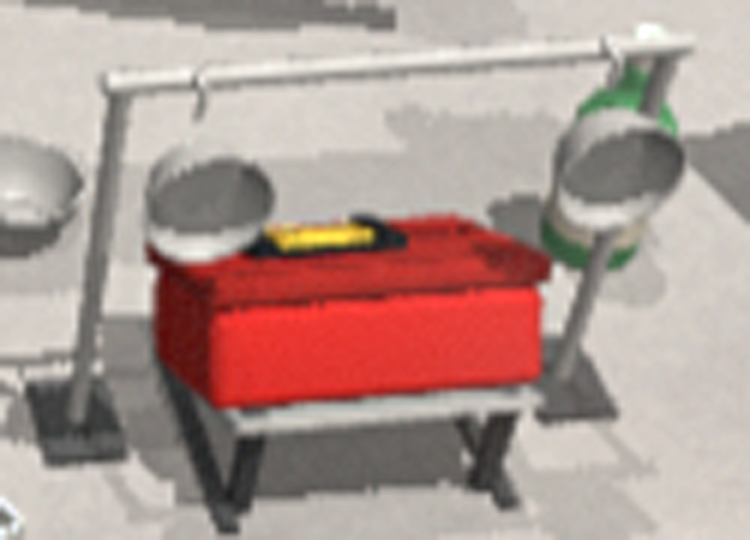

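View pics/carrier_t2.png

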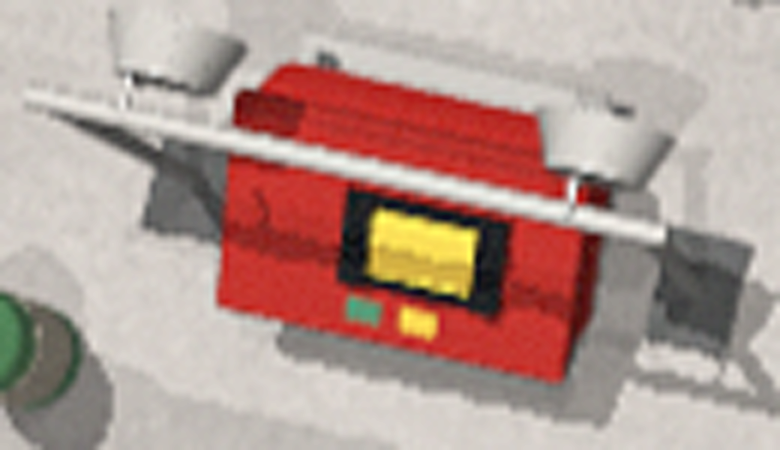

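```bash
cat >> h.py <<'E'
ex=np.array([.866,0,.5]);ey=np.array([0,1.,0]);nn=np.array([-.5,0,.866]);LC=np.array([-.04,0,.114])
def lid(a,b,h): return LC+a*ex+b*ey+h*nn
def Rz(y): return np.array([[np.cos(y),-np.sin(y),0],[np.sin(y),np.cos(y),0],[0,0,1]])
E
python3 - <<'E'
from h import *
np.set_printoptions(precision=4,suppress=True)
T=lambda p:cr(p,100,140,6)
S=lambda p:cr(p,285,150,6)
for n,p in (('top',T((25,96))),('top',T((663,236))),('scene',S((110,84))),('scene',S((692,45)))): print(n,onz(n,p,.262))
obs=[]
def model(q):
    x,y,yaw,rx,a,b=q
    W=lambda p:np.array([x,y,0])+Rz(yaw)@p
    L=[]
    for n,px,P,w in [
     ('top',T((220,305)),lid(-.067,.102,0),1),('top',T((562,382)),lid(-.067,-.102,0),1),
     ('top',T((373,207)),lid(a+.019,b+.029,.009),1),('top',T((480,229)),lid(a+.019,b-.029,.009),1),
     ('top',T((470,299)),lid(a-.019,b-.029,.009),1),('top',T((367,275)),lid(a-.019,b+.029,.009),1),
     ('scene',S((325,237)),lid(a,b,.009),.6)]:
        L.append(w*(proj(n,W(P))[0]-px))
    # rail: ends assumed symmetric with unknown half length ~ solved via midpoint
    return np.concatenate(L)
r=least_squares(model,[.55,.27,-.22,-.02,0,0],x_scale=.01); print(r.x[:3],r.x[4:],r.fun.reshape(-1,2))
x,y,yaw,_,a,b=r.x
Ri=Rz(yaw).T
for n,p in (('top',T((25,96))),('top',T((663,236))),('scene',S((110,84))),('scene',S((692,45)))): print('rail in carrier',Ri@(onz(n,p,.262)-[x,y,0]))
print("tab world",np.array([x,y,0])+Rz(yaw)@lid(a,b,.009))
for q in ((385,310),(418,322)):
    o,d=ray('top',T(q)); oc=Ri@(o-[x,y,0]);dc=Ri@d
    s=((LC-oc)@nn)/(dc@nn); P=oc+s*dc-LC; print('mark',P@ex,P@ey)
E
```

```text
top [0.5929 0.4745 0.262 ]
top [0.5209 0.1528 0.262 ]
scene [0.5192 0.1566 0.262 ]
scene [0.5937 0.4753 0.262 ]
[ 0.5799  0.3055 -0.223 ] [-0.0026 -0.0138] [[-0.598  -0.1058]
 [ 0.5981  0.0902]
 [ 0.2371  0.4635]
 [-0.566   0.5923]
 [-0.2112 -0.7876]
 [ 0.1038 -0.5517]
 [-0.8982 -0.0502]]
rail in carrier [-0.0248  0.1677  0.262 ]
rail in carrier [-0.0238 -0.162   0.262 ]
rail in carrier [-0.0262 -0.1587  0.262 ]
rail in carrier [-0.0241  0.1686  0.262 ]
tab world [0.5313 0.3024 0.1205]
mark -0.04709674161703499 0.005443692444619674
mark -0.049946206798360746 -0.014042081841108611
```

```bash
cat >> h.py <<'E'
def tool(yaw): return Rz(yaw)@np.diag([1.,-1,-1])
def plan(pos,Rt,obs):
    R0=Rn.from_euler('xyz',obs['ee_rot']).as_matrix()
    d=R0.T@(np.array(pos)-obs['tcp_pos'])/.05
    w=Rn.from_matrix(R0.T@Rt).as_rotvec()/np.radians(6)
    np.set_printoptions(precision=3,suppress=True)
    print("at",obs['tcp_pos'],obs['ee_rot'],"t",round(obs['time'],2),"w",round(obs['width'],4),"F",obs['contact_force'])
    print("travel",d,"rot",w,"minrows",max(np.linalg.norm(d)/1.25,np.linalg.norm(w)/1.78))
E
python3 - <<'E'
from cell import *
from h import *
import cell
print([ (k,getattr(cell,k)) for k in dir(cell) if 'pinch' in k])
plan([.50,-.25,.25],tool(2.415),get_obs())
E
```

```text
[('pinch_z', -0.0187)]
at [0.265 0.566 0.231] [-3.141  0.     2.703] t 0.1 w 0.0856 F [ 0.422 -0.361  0.751]
travel [-11.177 -12.772  -0.37 ] rot [-0.01   0.002  2.748] minrows 13.580806736288569
```

arm_command(
  increments=[
    {"travel": [-0.5,-0.7,-0.2],"delta_rot": [0,0,0.2],"hand": 100},
    {"travel": [-1.3,-1.5,-0.4],"delta_rot": [0,0,0.5],"hand": 100},
    {"travel": [-2.1,-2.4,-0.5],"delta_rot": [0,0,0.8],"hand": 100},
    {"travel": [-2.9,-3.3,-0.5],"delta_rot": [0,0,1.1],"hand": 100},
    {"travel": [-3.7,-4.2,-0.5],"delta_rot": [0,0,1.4],"hand": 100},
    {"travel": [-4.5,-5.1,-0.5],"delta_rot": [0,0,1.7],"hand": 100},
    {"travel": [-5.3,-6.0,-0.5],"delta_rot": [0,0,2.0],"hand": 100},
    {"travel": [-6.1,-6.9,-0.5],"delta_rot": [0,0,2.3],"hand": 100},
  ],
)

```text
time: 1.1
tcp_pos: [0.3951, 0.1217, 0.2562]
ee_rot: [-3.141, 0.0, 2.461]
contact_force: [1.9, 1.1, 0.1]
width: 0.0513
```

```bash
python3 - <<'E'
from cell import *
from h import *
plan([.537,-.3184,.20],tool(2.415),get_obs()); print(get_obs()['joint_positions'])
E
```

```text
at [0.395 0.122 0.256] [-3.141  0.     2.461] t 1.1 w 0.0513 F [1.925 1.05  0.1  ]
travel [-7.745 -5.054  1.129] rot [-0.006  0.003  0.44 ] minrows 7.453267204141558
[-0.695 -0.008  0.321  2.082  0.003  1.067  0.515]
```

arm_command(
  increments=[
    {"travel": [-1.0,-0.65,0],"delta_rot": [0,0,0.1],"hand": 120},
    {"travel": [-2.0,-1.3,0],"delta_rot": [0,0,0.2],"hand": 120},
    {"travel": [-3.0,-1.95,0.1],"delta_rot": [0,0,0.3],"hand": 120},
    {"travel": [-4.0,-2.6,0.3],"delta_rot": [0,0,0.4],"hand": 120},
    {"travel": [-5.0,-3.25,0.5],"delta_rot": [0,0,0.44],"hand": 120},
    {"travel": [-6.0,-3.9,0.7],"delta_rot": [0,0,0.44],"hand": 120},
    {"travel": [-7.0,-4.55,0.9],"delta_rot": [0,0,0.44],"hand": 120},
    {"travel": [-7.745,-5.054,1.13],"delta_rot": [0,0,0.44],"hand": 120},
  ],
)

```text
time: 2.1
tcp_pos: [0.5372, -0.3208, 0.1991]
ee_rot: [-3.14, -0.0, 2.414]
contact_force: [0.3, 2.0, 0.8]
width: 0.0452
```

```bash
python3 - <<'E'
from cell import *
from h import *
plan([.537,-.3184,.0745],tool(2.415),get_obs()); print(get_obs()['joint_positions'])
E
```

```text
at [ 0.537 -0.321  0.199] [-3.14  -0.     2.414] t 2.1 w 0.0452 F [0.281 2.027 0.78 ]
travel [0.034 0.036 2.492] rot [-0.012 -0.    -0.007] minrows 1.9937435013071165
[ 0.032  0.516  0.629  1.661 -0.335  1.076  1.604]
```

arm_command(
  increments=[
    {"travel": [0.03,0.04,0.6],"delta_rot": [0,0,0],"hand": 120},
    {"travel": [0.03,0.04,1.2],"delta_rot": [0,0,0],"hand": 120},
    {"travel": [0.03,0.04,1.7],"delta_rot": [0,0,0],"hand": 120},
    {"travel": [0.03,0.04,2.1],"delta_rot": [0,0,0],"hand": 120},
    {"travel": [0.03,0.04,2.25],"delta_rot": [0,0,0],"hand": 120},
    {"travel": [0.03,0.04,2.25],"delta_rot": [0,0,0],"hand": 120},
  ],
)

```text
time: 2.85
tcp_pos: [0.5373, -0.3184, 0.0866]
ee_rot: [-3.14, -0.0, 2.414]
contact_force: [0.7, 0.7, 0.3]
width: 0.0452
```

```bash
cat > look.py <<'E'
import sys,cv2
from cell import *
n,tag,x0,y0,w,h,f=sys.argv[1:8]; x0,y0,w,h=map(int,(x0,y0,w,h));f=float(f)
c=camera(n)["color"][:,:,::-1]; cv2.imwrite(f"pics/raw_{tag}.png",c)
cv2.imwrite(f"pics/{tag}.png",cv2.convertScaleAbs(cv2.resize(c[y0:y0+h,x0:x0+w],None,fx=f,fy=f,interpolation=cv2.INTER_CUBIC),alpha=1.4,beta=5))
E
python3 look.py scene g1 110 170 130 110 6;  python3 - <<'E'
from cell import *
from h import *
plan([.537,-.3184,.0745],tool(2.415),get_obs())
E
```

```text
at [ 0.538 -0.319  0.087] [-3.14   0.001  2.414] t 2.9 w 0.0455 F [ 0.057 -0.423 -0.106]
travel [ 0.01  -0.004  0.253] rot [-0.011  0.006 -0.007] minrows 0.20272959333097082
```

View pics/g1.png

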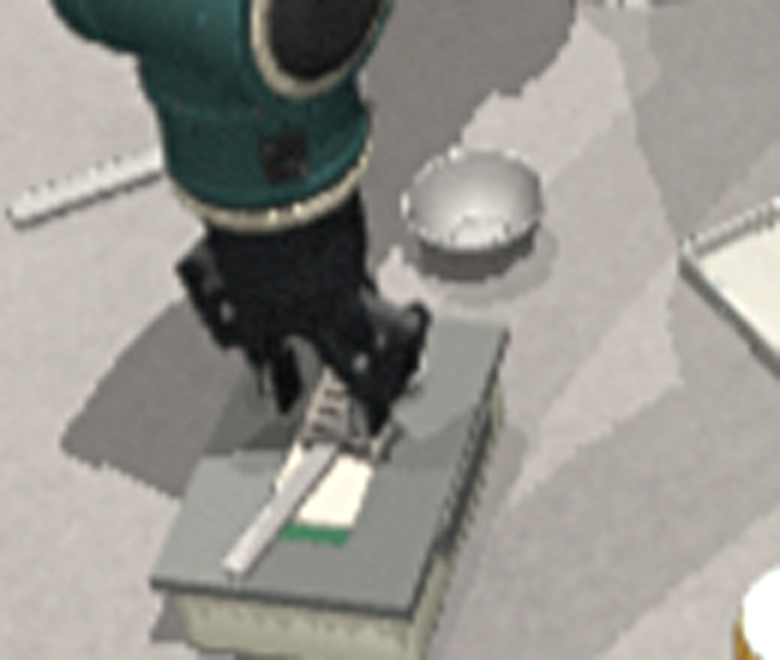

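The open fingers straddle the handle at about (330,430). I'll lower the gripper, then close it.

arm_command(
  increments=[
    {"travel": [0.01,0,0.15],"delta_rot": [0,0,0],"hand": 120},
    {"travel": [0.01,0,0.25],"delta_rot": [0,0,0],"hand": 120},
    {"travel": [0.01,0,0.25],"delta_rot": [0,0,0],"hand": 120},
    {"travel": [0.01,0,0.25],"delta_rot": [0,0,0],"hand": 255},
    {"travel": [0.01,0,0.25],"delta_rot": [0,0,0],"hand": 255},
    {"travel": [0.01,0,0.25],"delta_rot": [0,0,0],"hand": 255},
    {"travel": [0.01,0,0.25],"delta_rot": [0,0,0],"hand": 255},
    {"travel": [0.01,0,0.25],"delta_rot": [0,0,0],"hand": 255},
  ],
  squeeze=40,
)

```text
time: 3.9
tcp_pos: [0.5373, -0.3183, 0.075]
ee_rot: [-3.141, 0.001, 2.414]
contact_force: [-1.8, 0.2, 6.1]
width: 0.0125
```

arm_command(
  increments=[
    {"travel": [0,0,-0.1],"delta_rot": [0,0,0],"hand": 255},
    {"travel": [0,0,-0.3],"delta_rot": [0,0,0],"hand": 255},
    {"travel": [0,0,-0.6],"delta_rot": [0,0,0],"hand": 255},
    {"travel": [0,0,-1.0],"delta_rot": [0,0,0],"hand": 255},
    {"travel": [0,0,-1.2],"delta_rot": [0,0,0],"hand": 255},
    {"travel": [0,0,-1.2],"delta_rot": [0,0,0],"hand": 255},
  ],
)

```text
time: 4.65
tcp_pos: [0.5377, -0.3183, 0.136]
ee_rot: [-3.141, 0.002, 2.414]
contact_force: [0.8, -0.2, -0.3]
width: 0.0124
```

```bash
python3 look.py scene g2 110 150 130 110 6;  python3 - <<'E'
from cell import *
from h import *
plan([.46,-.1,.15],tool(3.42),get_obs())
E
```

```text
at [ 0.537 -0.318  0.135] [-3.141  0.001  2.414] t 4.7 w 0.0125 F [ 0.504  0.118 -0.71 ]
travel [ 4.056  2.23  -0.303] rot [-0.012  0.008 -9.602] minrows 5.394578789149821
```

View pics/g2.png

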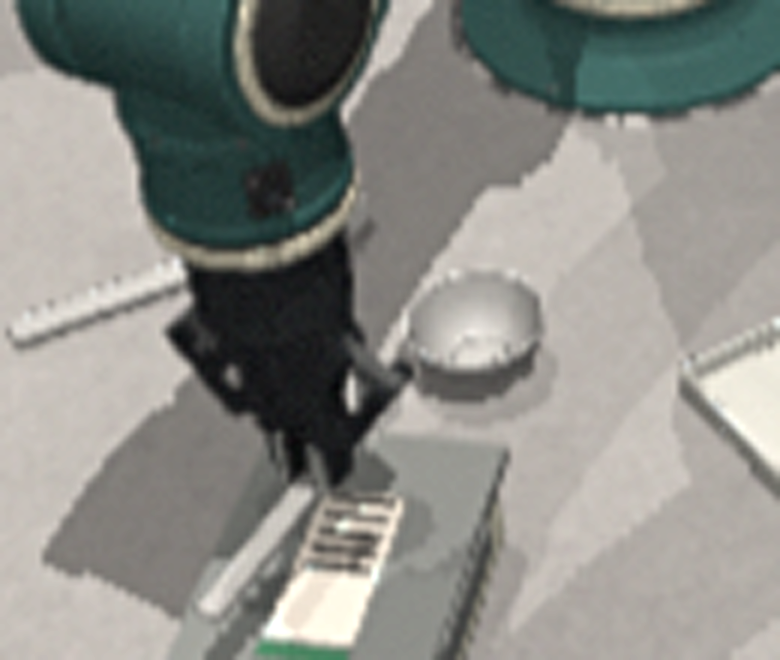

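arm_command(
  increments=[
    {"travel": [0.2,0.1,-0.2],"delta_rot": [0,0,-0.4],"hand": 255},
    {"travel": [0.7,0.4,-0.4],"delta_rot": [0,0,-1.4],"hand": 255},
    {"travel": [1.3,0.7,-0.4],"delta_rot": [0,0,-2.6],"hand": 255},
    {"travel": [1.9,1.0,-0.4],"delta_rot": [0,0,-3.8],"hand": 255},
    {"travel": [2.5,1.4,-0.4],"delta_rot": [0,0,-5.0],"hand": 255},
    {"travel": [3.1,1.7,-0.4],"delta_rot": [0,0,-6.2],"hand": 255},
    {"travel": [3.7,2.0,-0.4],"delta_rot": [0,0,-7.4],"hand": 255},
    {"travel": [4.056,2.23,-0.3],"delta_rot": [0,0,-8.4],"hand": 255},
  ],
)

```text
time: 5.7
tcp_pos: [0.4591, -0.0982, 0.1502]
ee_rot: [-3.141, 0.001, -2.982]
contact_force: [0.5, -0.1, -1.1]
width: 0.0122
```

```bash
python3 - <<'E'
from cell import *
from h import *
plan([.491,-.004,.11],tool(3.42),get_obs()); print(get_obs()['joint_positions'])
E
```

```text
at [ 0.459 -0.098  0.15 ] [-3.141  0.001 -2.982] t 5.7 w 0.0122 F [ 0.516 -0.069 -1.117]
travel [-0.928  1.759  0.803] rot [-0.011  0.007 -1.135] minrows 1.7162986544806238
[-0.216  0.26   0.412  2.079 -0.139  0.827  2.009]
```

arm_command(
  increments=[
    {"travel": [-0.2,0.3,0],"delta_rot": [0,0,-0.3],"hand": 255},
    {"travel": [-0.4,0.8,0.1],"delta_rot": [0,0,-0.7],"hand": 255},
    {"travel": [-0.7,1.3,0.3],"delta_rot": [0,0,-1.0],"hand": 255},
    {"travel": [-0.93,1.76,0.6],"delta_rot": [0,0,-1.13],"hand": 255},
    {"travel": [-0.93,1.76,0.9],"delta_rot": [0,0,-1.13],"hand": 255},
    {"travel": [-0.93,1.76,1.2],"delta_rot": [0,0,-1.13],"hand": 255},
    {"travel": [-0.93,1.76,1.4],"delta_rot": [0,0,-1.13],"hand": 255},
    {"travel": [-0.93,1.76,1.4],"delta_rot": [0,0,-1.13],"hand": 255},
  ],
)

```text
time: 6.7
tcp_pos: [0.4907, -0.0045, 0.0794]
ee_rot: [-3.14, -0.001, -2.865]
contact_force: [-0.4, 0.2, -0.0]
width: 0.0123
```

```bash
python3 look.py scene g3 200 170 120 95 6; python3 look.py top g3t 220 140 100 100 6;  python3 - <<'E'
from cell import *
from h import *
plan([.491,-.004,.0055],tool(3.42),get_obs())
E
```

```text
at [ 0.491 -0.004  0.08 ] [-3.14   0.001 -2.864] t 6.8 w 0.0126 F [-0.358  0.11  -0.552]
travel [0.004 0.009 1.497] rot [-0.012  0.009 -0.01 ] minrows 1.197928203629869
```

View pics/g3.png

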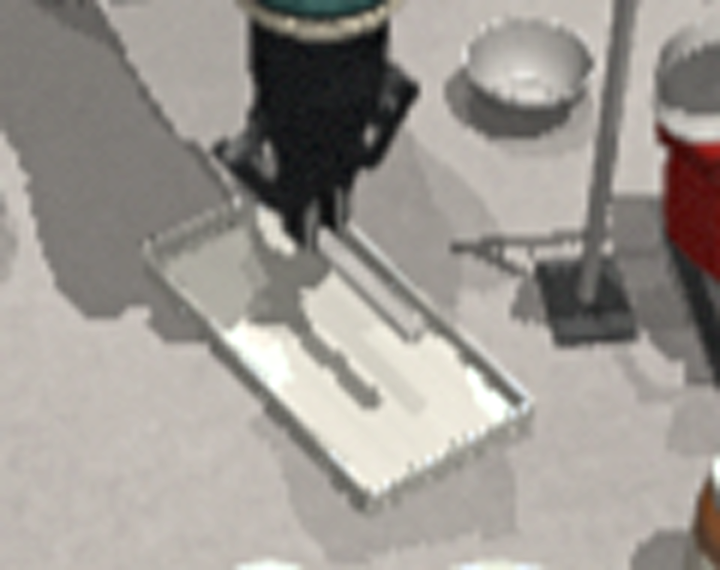

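View pics/g3t.png

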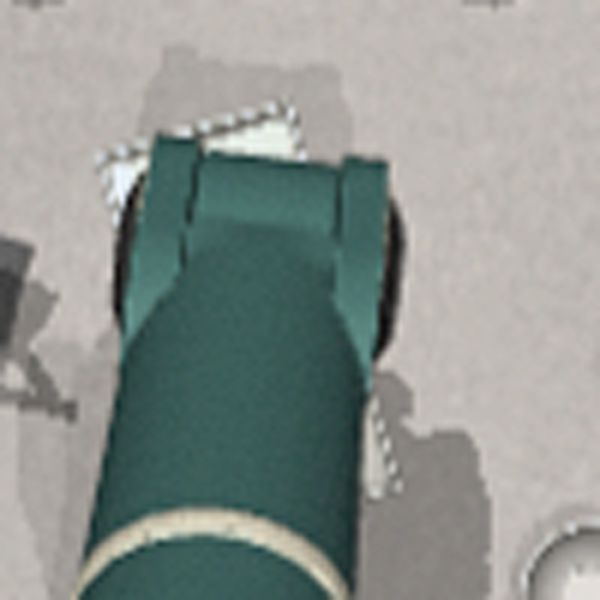

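arm_command(
  increments=[
    {"travel": [0,0,0.3],"delta_rot": [0,0,0],"hand": 255},
    {"travel": [0,0,0.7],"delta_rot": [0,0,0],"hand": 255},
    {"travel": [0,0,1.0],"delta_rot": [0,0,0],"hand": 255},
    {"travel": [0,0,1.2],"delta_rot": [0,0,0],"hand": 255},
    {"travel": [0,0,1.35],"delta_rot": [0,0,0],"hand": 255},
    {"travel": [0,0,1.43],"delta_rot": [0,0,0],"hand": 255},
    {"travel": [0,0,1.46],"delta_rot": [0,0,0],"hand": 255},
    {"travel": [0,0,1.46],"delta_rot": [0,0,0],"hand": 255},
  ],
)

```text
time: 7.8
tcp_pos: [0.4915, -0.0044, 0.0076]
ee_rot: [-3.14, 0.001, -2.864]
contact_force: [0.2, -0.5, -0.6]
width: 0.0128
```

arm_command(
  increments=[
    {"travel": [0,0,0.02],"delta_rot": [0,0,0],"hand": 255},
    {"travel": [0,0,0.035],"delta_rot": [0,0,0],"hand": 255},
    {"travel": [0,0,0.035],"delta_rot": [0,0,0],"hand": 255},
  ],
)

```text
time: 8.18
tcp_pos: [0.4916, -0.0043, 0.006]
ee_rot: [-3.14, 0.002, -2.864]
contact_force: [-0.7, -0.0, 2.3]
width: 0.0124
```

arm_command(
  increments=[
    {"travel": [0,0,0.0],"delta_rot": [0,0,0],"hand": 150},
    {"travel": [0,0,0.0],"delta_rot": [0,0,0],"hand": 150},
    {"travel": [0,0,0.0],"delta_rot": [0,0,0],"hand": 150},
    {"travel": [0,0,-0.1],"delta_rot": [0,0,0],"hand": 150},
    {"travel": [0,0,-0.4],"delta_rot": [0,0,0],"hand": 150},
    {"travel": [0,0,-0.9],"delta_rot": [0,0,0],"hand": 150},
    {"travel": [0,0,-1.6],"delta_rot": [0,0,0],"hand": 150},
    {"travel": [0,0,-2.4],"delta_rot": [0,0,0],"hand": 150},
  ],
)

```text
time: 9.18
tcp_pos: [0.4911, -0.0043, 0.1279]
ee_rot: [-3.14, 0.002, -2.865]
contact_force: [0.1, 0.3, 0.4]
width: 0.0354
```

```bash
python3 look.py scene g4 200 170 120 95 6;  python3 - <<'E'
from cell import *
from h import *
plan([.50,-.25,.18],tool(2.68),get_obs()); print(get_obs()['joint_positions'])
E
```

```text
at [ 0.493 -0.004  0.133] [-3.14   0.007 -2.865] t 9.22 w 0.0354 F [ 5.58  -0.908  8.397]
travel [ 1.205 -4.763 -0.949] rot [0.007 0.073 7.049] minrows 4.002723038318071
[-0.345  0.321  0.342  2.041 -0.149  0.795  1.932]
```

View pics/g4.png

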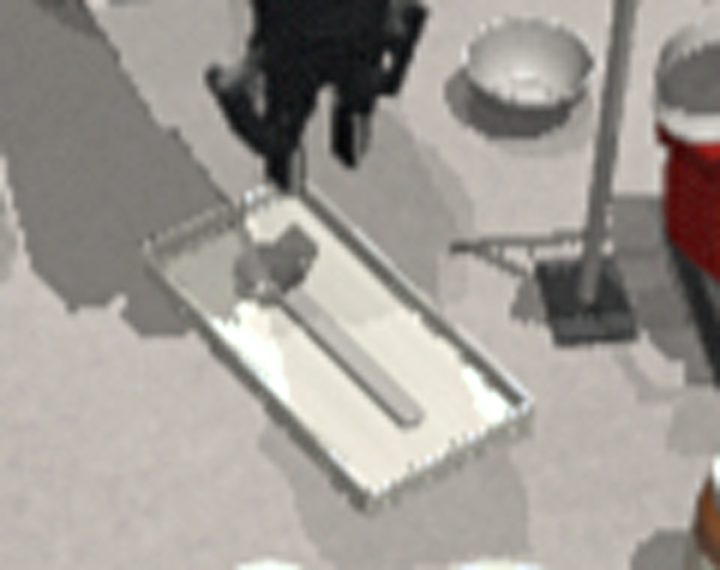

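The spoon lies flat near the tray's centre, with its bowl at (265,270) and handle end at (415,415). Next is the vent, so I'll measure the window.

```bash
python3 look.py top v0 315 140 75 80 7; python3 - <<'E'
from h import *
np.set_printoptions(precision=4,suppress=True)
C=lambda p:cr(p,315,140,7)
c=np.array([.5386,-.318,0]);R=Rz(-.466).T
for p in [(275,172),(340,195),(285,152),(342,185),(268,403),(350,235)]: print(p,R@(onz('top',C(p),.0705)-c))
S=lambda p:cr(p,110,150,6)
for p in [(258,655),(350,655),(270,636),(355,645),(325,492),(402,500)]: print(p,R@(onz('scene',S(p),.0705)-c))
E
```

```text
(275, 172) [0.0544 0.0221 0.0705]
(340, 195) [ 0.0583 -0.0116  0.0705]
(285, 152) [0.0657 0.0219 0.0705]
(342, 185) [ 0.0633 -0.0104  0.0705]
(268, 403) [-0.0511 -0.0237  0.0705]
(350, 235) [ 0.0424 -0.0245  0.0705]
(258, 655) [ 0.0618 -0.0245  0.0705]
(350, 655) [0.0558 0.0226 0.0705]
(270, 636) [ 0.0491 -0.0223  0.0705]
(355, 645) [0.0492 0.0233 0.0705]
(325, 492) [-0.0521 -0.0237  0.0705]
(402, 500) [-0.0517  0.0203  0.0705]
```

View pics/v0.png

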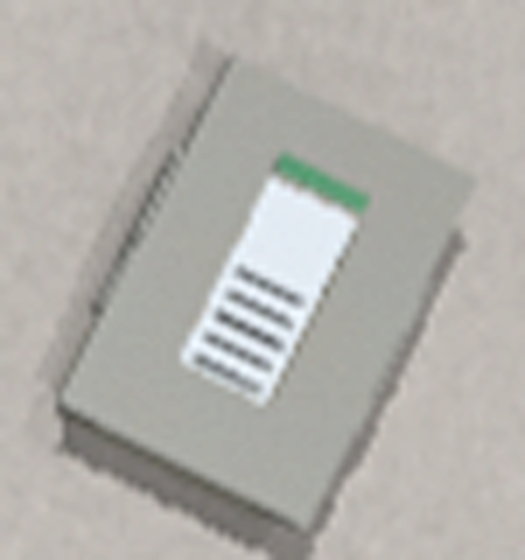

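```bash
python3 - <<'E'
from cell import *
from h import *
plan([.5163,-.3068,.11],tool(2.6756),get_obs())
E
```

```text
at [ 0.493 -0.004  0.13 ] [-3.14   0.008 -2.865] t 9.28 w 0.0351 F [ 0.419  0.104 -0.447]
travel [ 1.215 -5.945  0.412] rot [0.009 0.078 7.095] minrows 4.865516195374864
```

arm_command(
  increments=[
    {"travel": [0.1,-0.5,-0.2],"delta_rot": [0,0,0.5],"hand": 255},
    {"travel": [0.3,-1.4,-0.4],"delta_rot": [0,0,1.6],"hand": 255},
    {"travel": [0.5,-2.4,-0.4],"delta_rot": [0,0,2.8],"hand": 255},
    {"travel": [0.7,-3.4,-0.4],"delta_rot": [0,0.08,4.0],"hand": 255},
    {"travel": [0.9,-4.4,-0.4],"delta_rot": [0,0.08,5.2],"hand": 255},
    {"travel": [1.1,-5.3,-0.2],"delta_rot": [0,0.08,6.4],"hand": 255},
    {"travel": [1.215,-5.945,0.1],"delta_rot": [0,0.08,7.1],"hand": 255},
    {"travel": [1.215,-5.945,0.3],"delta_rot": [0,0.08,7.1],"hand": 255},
  ],
)

```text
time: 10.28
tcp_pos: [0.5148, -0.3103, 0.1152]
ee_rot: [-3.141, -0.001, 2.669]
contact_force: [-0.5, 0.2, 0.0]
width: -0.0001
```

```bash
python3 - <<'E'
from cell import *
from h import *
plan([.5163,-.3068,.072],tool(2.6756),get_obs())
E
```

```text
at [ 0.515 -0.31   0.115] [-3.141 -0.001  2.669] t 10.28 w -0.0001 F [-0.468  0.197  0.04 ]
travel [0.004 0.078 0.864] rot [-0.009 -0.009 -0.062] minrows 0.6942370216910903
```

arm_command(
  increments=[
    {"travel": [0,0.08,0.3],"delta_rot": [0,0,-0.06],"hand": 255},
    {"travel": [0,0.08,0.6],"delta_rot": [0,0,-0.06],"hand": 255},
    {"travel": [0,0.08,0.78],"delta_rot": [0,0,-0.06],"hand": 255},
    {"travel": [0,0.08,0.86],"delta_rot": [0,0,-0.06],"hand": 255},
    {"travel": [0,0.08,0.9],"delta_rot": [0,0,-0.06],"hand": 255},
    {"travel": [0,0.08,0.92],"delta_rot": [0,0,-0.06],"hand": 255},
    {"travel": [0,0.08,0.92],"delta_rot": [0,0,-0.06],"hand": 255},
  ],
)

```text
time: 11.15
tcp_pos: [0.5176, -0.3072, 0.0705]
ee_rot: [-3.141, 0.002, 2.676]
contact_force: [0.4, 1.5, 11.2]
width: 0.0002
```

arm_command(
  increments=[
    {"travel": [-0.05,0,0.03],"delta_rot": [0,0,0],"hand": 255},
    {"travel": [-0.2,0,0.03],"delta_rot": [0,0,0],"hand": 255},
    {"travel": [-0.35,0,0.03],"delta_rot": [0,0,0],"hand": 255},
    {"travel": [-0.5,0,0.03],"delta_rot": [0,0,0],"hand": 255},
    {"travel": [-0.65,0,0.03],"delta_rot": [0,0,0],"hand": 255},
    {"travel": [-0.8,0,0.03],"delta_rot": [0,0,0],"hand": 255},
    {"travel": [-0.92,0,0.03],"delta_rot": [0,0,0],"hand": 255},
    {"travel": [-0.95,0,0.03],"delta_rot": [0,0,0],"hand": 255},
  ],
)

```text
time: 12.15
tcp_pos: [0.5596, -0.3288, 0.0704]
ee_rot: [-3.141, 0.001, 2.675]
contact_force: [-12.5, 6.4, 22.5]
width: -0.0005
```

arm_command(
  increments=[
    {"travel": [-0.03,0,0.03],"delta_rot": [0,0,0],"hand": 255},
    {"travel": [-0.06,0,0.03],"delta_rot": [0,0,0],"hand": 255},
    {"travel": [-0.06,0,-0.1],"delta_rot": [0,0,0],"hand": 255},
    {"travel": [-0.06,0,-0.5],"delta_rot": [0,0,0],"hand": 255},
    {"travel": [0,0.5,-1.2],"delta_rot": [0,0,0],"hand": 255},
    {"travel": [1,1.5,-2.0],"delta_rot": [0,0,0],"hand": 255},
    {"travel": [2,2.5,-2.5],"delta_rot": [0,0,0],"hand": 255},
    {"travel": [3,3.0,-2.8],"delta_rot": [0,0,0],"hand": 255},
  ],
)

```text
time: 13.15
tcp_pos: [0.5052, -0.1464, 0.2045]
ee_rot: [3.141, 0.003, 2.676]
contact_force: [0.6, 0.5, 0.8]
width: -0.0002
```

```bash
python3 look.py scene v1 110 190 110 100 7; python3 look.py top v1t 315 140 75 80 7
```

View pics/v1.png

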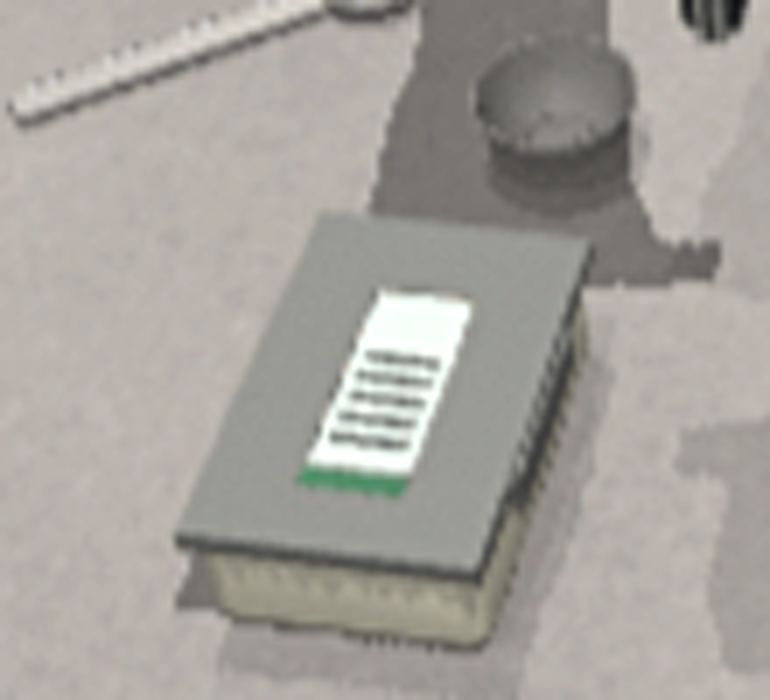

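View pics/v1t.png

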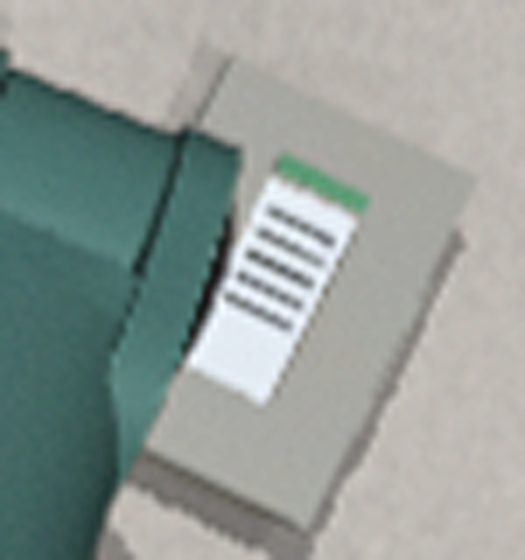

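```bash
python3 - <<'E'
from h import *
import cv2
np.set_printoptions(precision=4,suppress=True)
c=np.array([.5386,-.318,0]);R=Rz(-.466)
g=lambda f:cv2.imread(f,0).astype(float)
xs=np.arange(-.055,.056,.0005)
def prof(f):
    im=g(f).astype(np.float32); L=0
    for y in np.arange(-.012,.0121,.002):
        P=c+ (R@np.c_[xs,np.full_like(xs,y),np.full_like(xs,.0705)].T).T
        uv=proj('top',P).astype(np.float32); L=L+cv2.remap(im,uv[:,:1],uv[:,1:],cv2.INTER_LINEAR)[:,0]
    return L/13
a,b=prof('pics/raw_v0.png'),prof('pics/raw_v1t.png')
best=[]
for s in range(50,100):
    A=a[:-s];B=b[s:]; m=slice(10,len(A)-10); best.append((np.corrcoef(A[m],B[m])[0,1],s*.5))
print(sorted(best)[-3:])
E
python3 - <<'E'
from cell import *
from h import *
o=get_obs();print(o['joint_positions'],o['tcp_pos'])
E
```

```text
[(np.float64(0.967070823857939), 34.0), (np.float64(0.9671152090677743), 35.0), (np.float64(0.9934049828981584), 34.5)]
[-0.28946231  0.30407031  0.60964189  1.90890322 -0.21072314  0.98840287
  1.52493693] [ 0.50447199 -0.14313911  0.20528472]
```

```bash
python3 - <<'E'
from h import *
import cv2
from scipy.signal import argrelmin
np.set_printoptions(precision=1,suppress=True)
xs=np.arange(-.062,.075,.00025)
def prof(f,n,c,yaw):
    R=Rz(yaw);im=cv2.imread(f,0).astype(np.float32); L=0
    for y in np.arange(-.012,.0121,.002):
        P=np.array(c)+ (R@np.c_[xs,np.full_like(xs,y),np.full_like(xs,.0705)].T).T
        uv=proj(n,P).astype(np.float32); L=L+cv2.remap(im,uv[:,:1],uv[:,1:],cv2.INTER_LINEAR)[:,0]
    return L/13
for f,n,c in (('v0','top',[.537,-.318,0]),('v1t','top',[.537,-.318,0]),('g2','scene',[.540,-.3176,0]),('v1','scene',[.540,-.3176,0])):
    p=prof(f'pics/raw_{f}.png',n,c,-.466); i=argrelmin(p,order=12)[0]; g=np.gradient(p)
    print(f,xs[i]*1e3,p[i]); k=np.argsort(g)[[0,-1]]; print(' edges',xs[k]*1e3)
E
```

```text
v0 [-55.7 -45.2 -33.5 -21.   -9.2   2.8  18.5  24.8  34.3  61.5  74.5] [116.2 104.9 101.1  87.2 100.   99.4 162.3 162.3 162.2  91.2 114.6]
 edges [-23.2 -19. ]
v1t [-55.5 -36.5 -31.5 -25.5 -11.    1.3  13.3  25.   37.3  61.5] [115.6 162.2 162.2 162.3 100.  100.6  87.  103.6  99.5  90.7]
 edges [10.8 15.8]
g2 [-51.  -37.5 -23.5 -14.   -2.7  11.5  19.3  57. ] [ 72.4  94.3  72.1  67.8  79.4 170.7 170.7  76.4]
 edges [-28.    0.8]
v1 [-59.8 -40.5 -36.  -15.   -2.7   9.3  21.5  33.8  56.8  74. ] [101.3 177.2 177.3 106.4 108.9 109.2 107.8 104.7  82.4 106.4]
 edges [30.5 36. ]
```

The top view gives only 34.4 mm of band travel (the step needs 36 mm or more), so I'll drag again and measure.

```bash
python3 - <<'E'
from cell import *
from h import *
plan([.5386,-.318,.085],tool(2.6756),get_obs())
E
```

```text
at [ 0.504 -0.143  0.205] [3.138 0.002 2.681] t 13.25 w 0.0001 F [ 0.699 -0.986 -0.774]
travel [-2.161 -2.838  2.4  ] rot [0.035 0.021 0.05 ] minrows 3.4394219331519844
```

arm_command(
  increments=[
    {"travel": [-0.5,-0.8,0.1],"delta_rot": [0,0,0],"hand": 255},
    {"travel": [-1.2,-1.7,0.4],"delta_rot": [0,0,0.05],"hand": 255},
    {"travel": [-1.8,-2.5,0.9],"delta_rot": [0,0,0.05],"hand": 255},
    {"travel": [-2.16,-2.84,1.5],"delta_rot": [0,0,0.05],"hand": 255},
    {"travel": [-2.16,-2.84,2.1],"delta_rot": [0,0,0.05],"hand": 255},
    {"travel": [-2.16,-2.84,2.4],"delta_rot": [0,0,0.05],"hand": 255},
    {"travel": [-2.16,-2.84,2.6],"delta_rot": [0,0,0.05],"hand": 255},
    {"travel": [-2.16,-2.84,2.69],"delta_rot": [0,0,0.05],"hand": 255},
  ],
)

```text
time: 14.25
tcp_pos: [0.539, -0.3179, 0.071]
ee_rot: [3.138, 0.003, 2.676]
contact_force: [-0.3, 0.4, 1.0]
width: 0.0002
```

arm_command(
  increments=[
    {"travel": [0,0,0.03],"delta_rot": [0,0,0],"hand": 255},
    {"travel": [0,0,0.04],"delta_rot": [0,0,0],"hand": 255},
  ],
)

```text
time: 14.5
tcp_pos: [0.5391, -0.318, 0.0704]
ee_rot: [3.137, 0.004, 2.676]
contact_force: [-8.0, 4.1, 18.0]
width: -0.0002
```

arm_command(
  increments=[
    {"travel": [-0.05,0,0.01],"delta_rot": [0,0,0],"hand": 255},
    {"travel": [-0.1,0,0.01],"delta_rot": [0,0,0],"hand": 255},
    {"travel": [-0.15,0,0.01],"delta_rot": [0,0,0],"hand": 255},
  ],
)

```text
time: 14.88
tcp_pos: [0.5454, -0.321, 0.0705]
ee_rot: [3.137, 0.002, 2.676]
contact_force: [-11.5, 7.8, 17.2]
width: 0.0
```

arm_command(
  increments=[
    {"travel": [-0.1,0,0.03],"delta_rot": [0,0,0],"hand": 255},
    {"travel": [-0.2,0,0.03],"delta_rot": [0,0,0],"hand": 255},
    {"travel": [-0.3,0,0.03],"delta_rot": [0,0,0],"hand": 255},
    {"travel": [-0.3,0,0.03],"delta_rot": [0,0,0],"hand": 255},
  ],
)

```text
time: 15.38
tcp_pos: [0.5576, -0.3278, 0.0704]
ee_rot: [3.136, -0.0, 2.676]
contact_force: [-18.5, 9.1, 31.7]
width: 0.0002
```

arm_command(
  increments=[
    {"travel": [0,0,-0.1],"delta_rot": [0,0,0],"hand": 255},
    {"travel": [0,0,-0.5],"delta_rot": [0,0,0],"hand": 255},
    {"travel": [0,0.5,-1.2],"delta_rot": [0,0,0],"hand": 255},
    {"travel": [1,1.5,-2.0],"delta_rot": [0,0,0],"hand": 255},
    {"travel": [2,2.5,-2.5],"delta_rot": [0,0,0],"hand": 255},
    {"travel": [3,3.5,-2.8],"delta_rot": [0,0,0],"hand": 255},
  ],
)

```text
time: 16.12
tcp_pos: [0.5141, -0.1406, 0.2027]
ee_rot: [3.135, 0.002, 2.675]
contact_force: [2.9, -0.4, 0.9]
width: 0.0
```

```bash
python3 look.py scene v2 110 190 110 100 7; python3 look.py top v2t 315 140 75 80 7; python3 - <<'E'
from h import *
import cv2
from scipy.signal import argrelmin
np.set_printoptions(precision=1,suppress=True)
xs=np.arange(-.062,.075,.00025)
def prof(f,n,c,yaw):
    R=Rz(yaw);im=cv2.imread(f,0).astype(np.float32); L=0
    for y in np.arange(-.012,.0121,.002):
        P=np.array(c)+ (R@np.c_[xs,np.full_like(xs,y),np.full_like(xs,.0705)].T).T
        uv=proj(n,P).astype(np.float32); L=L+cv2.remap(im,uv[:,:1],uv[:,1:],cv2.INTER_LINEAR)[:,0]
    return L/13
for f,n,c in (('v0','top',[.537,-.318,0]),('v1t','top',[.537,-.318,0]),('v2t','top',[.537,-.318,0]),('v1','scene',[.540,-.3176,0]),('v2','scene',[.540,-.3176,0])):
    p=prof(f'pics/raw_{f}.png',n,c,-.466); i=argrelmin(p,order=12)[0]; i=i[p[i]<112]
    print(f,xs[i]*1e3)
E
```

```text
v0 [-45.2 -33.5 -21.   -9.2   2.8  61.5]
v1t [-11.    1.3  13.3  25.   37.3  61.5]
v2t [-11.    1.3  13.3  25.   37.3  61.5]
v1 [-59.8 -15.   -2.7   9.3  21.5  33.8  56.8  74. ]
v2 [-60.  -15.   -2.7   9.3  21.5  33.5  56.8]
```

```bash
python3 - <<'E'
from h import *
import cv2
from scipy.signal import argrelmin
np.set_printoptions(precision=1,suppress=True)
xs=np.arange(-.062,.075,.00025)
def prof(f,n,c,yaw,ys):
    R=Rz(yaw);im=cv2.imread(f,0).astype(np.float32); L=0
    for y in ys:
        P=np.array(c)+ (R@np.c_[xs,np.full_like(xs,y),np.full_like(xs,.0705)].T).T
        uv=proj(n,P).astype(np.float32); L=L+cv2.remap(im,uv[:,:1],uv[:,1:],cv2.INTER_LINEAR)[:,0]
    return L/len(ys)
for ys in ([-.016,-.014,-.012],[.014,.016],):
  for f,n,c in (('top0','top',[.537,-.318,0]),('v0','top',[.537,-.318,0])):
    p=prof(f'pics/raw_{f}.png',n,c,-.466,ys); i=argrelmin(p,order=12)[0]; i=i[p[i]<130]
    print(f,xs[i]*1e3)
E
```

```text
top0 [-58.2 -45.5 -33.2 -21.7  -9.7   3. ]
v0 [-60.2 -46.  -33.5 -21.7  -9.7   3.   73.8]
top0 [-60.8 -29.  -22.   -9.5   2.3  62.5]
v0 [-45.2 -33.2 -21.2  -9.5   2.3  62.5]
```

View pics/v2t.png

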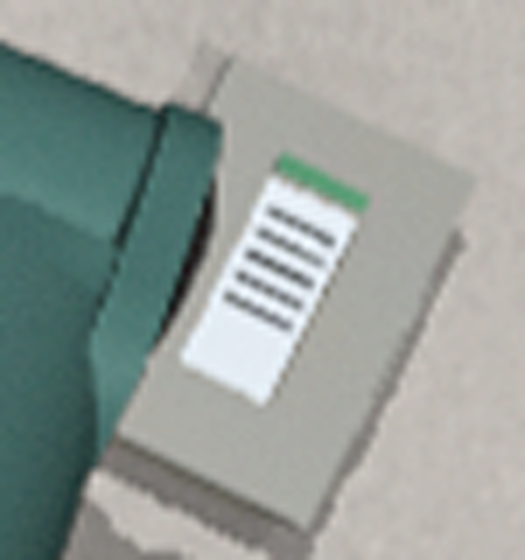

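Two drags ended at exactly the same place with about 20 N of side load, which looks like the end stop. One light-press drag will rule out friction jamming.

```bash
python3 - <<'E'
from cell import *
from h import *
plan([.5208,-.309,.085],tool(2.6756),get_obs())
E
```

```text
at [ 0.514 -0.136  0.203] [3.132 0.001 2.683] t 16.23 w 0.0004 F [ 0.261 -1.122 -0.263]
travel [-1.644 -3.069  2.336] rot [0.089 0.009 0.069] minrows 3.3542336586884156
```

arm_command(
  increments=[
    {"travel": [-0.5,-0.9,0.1],"delta_rot": [0,0,0.07],"hand": 255},
    {"travel": [-1.0,-1.9,0.4],"delta_rot": [0.05,0,0.07],"hand": 255},
    {"travel": [-1.6,-2.8,0.9],"delta_rot": [0.09,0,0.07],"hand": 255},
    {"travel": [-1.64,-3.07,1.5],"delta_rot": [0.09,0,0.07],"hand": 255},
    {"travel": [-1.64,-3.07,2.1],"delta_rot": [0.09,0,0.07],"hand": 255},
    {"travel": [-1.64,-3.07,2.4],"delta_rot": [0.09,0,0.07],"hand": 255},
    {"travel": [-1.64,-3.07,2.58],"delta_rot": [0.09,0,0.07],"hand": 255},
    {"travel": [-1.64,-3.07,2.62],"delta_rot": [0.09,0,0.07],"hand": 255},
  ],
)

```text
time: 17.23
tcp_pos: [0.521, -0.3088, 0.0712]
ee_rot: [-3.142, 0.001, 2.676]
contact_force: [-0.6, 0.6, 0.4]
width: 0.0
```

arm_command(
  increments=[
    {"travel": [0,0,0.015],"delta_rot": [0,0,0],"hand": 255},
    {"travel": [-0.05,0,0.015],"delta_rot": [0,0,0],"hand": 255},
    {"travel": [-0.1,0,0.015],"delta_rot": [0,0,0],"hand": 255},
    {"travel": [-0.15,0,0.015],"delta_rot": [0,0,0],"hand": 255},
  ],
)

```text
time: 17.73
tcp_pos: [0.528, -0.3122, 0.0706]
ee_rot: [-3.142, 0.002, 2.676]
contact_force: [-2.3, 0.8, 1.6]
width: 0.0
```

arm_command(
  increments=[
    {"travel": [-0.07,0,0.015],"delta_rot": [0,0,0],"hand": 255},
    {"travel": [-0.14,0,0.015],"delta_rot": [0,0,0],"hand": 255},
    {"travel": [-0.21,0,0.015],"delta_rot": [0,0,0],"hand": 255},
    {"travel": [-0.28,0,0.015],"delta_rot": [0,0,0],"hand": 255},
  ],
)

```text
time: 18.23
tcp_pos: [0.5393, -0.3184, 0.0704]
ee_rot: [3.141, -0.001, 2.675]
contact_force: [-14.7, 8.0, 19.5]
width: -0.0002
```

arm_command(
  increments=[
    {"travel": [-0.07,0,0.01],"delta_rot": [0,0,0],"hand": 255},
    {"travel": [-0.14,0,0.01],"delta_rot": [0,0,0],"hand": 255},
    {"travel": [-0.21,0,0.01],"delta_rot": [0,0,0],"hand": 255},
    {"travel": [-0.28,0,0.01],"delta_rot": [0,0,0],"hand": 255},
  ],
)

```text
time: 18.73
tcp_pos: [0.5506, -0.3246, 0.0704]
ee_rot: [3.141, -0.004, 2.675]
contact_force: [-14.7, 8.0, 21.1]
width: -0.0001
```

arm_command(
  increments=[
    {"travel": [0,0,-0.1],"delta_rot": [0,0,0],"hand": 255},
    {"travel": [0,0,-0.5],"delta_rot": [0,0,0],"hand": 255},
    {"travel": [0,0.5,-1.2],"delta_rot": [0,0,0],"hand": 255},
    {"travel": [1,1.5,-2.0],"delta_rot": [0,0,0],"hand": 255},
    {"travel": [2,2.5,-2.5],"delta_rot": [0,0,0],"hand": 255},
    {"travel": [3,3.5,-2.8],"delta_rot": [0,0,0],"hand": 255},
  ],
)

```text
time: 19.48
tcp_pos: [0.5078, -0.137, 0.2026]
ee_rot: [3.139, -0.002, 2.675]
contact_force: [0.8, 0.8, 1.6]
width: 0.0001
```

```bash
python3 look.py scene v3 110 190 110 100 7; python3 look.py top v3t 315 140 75 80 7; python3 - <<'E'
from h import *
import cv2
from scipy.signal import argrelmin
np.set_printoptions(precision=1,suppress=True)
xs=np.arange(-.062,.075,.00025)
def prof(f,n,c,yaw):
    R=Rz(yaw);im=cv2.imread(f,0).astype(np.float32); L=0
    for y in np.arange(-.012,.0121,.002):
        P=np.array(c)+ (R@np.c_[xs,np.full_like(xs,y),np.full_like(xs,.0705)].T).T
        uv=proj(n,P).astype(np.float32); L=L+cv2.remap(im,uv[:,:1],uv[:,1:],cv2.INTER_LINEAR)[:,0]
    return L/13
for f,n,c in (('v2t','top',[.537,-.318,0]),('v3t','top',[.537,-.318,0]),('v2','scene',[.540,-.3176,0]),('v3','scene',[.540,-.3176,0])):
    p=prof(f'pics/raw_{f}.png',n,c,-.466); i=argrelmin(p,order=12)[0]; i=i[p[i]<112]
    print(f,xs[i]*1e3)
E
```

```text
v2t [-11.    1.3  13.3  25.   37.3  61.5]
v3t [-11.    1.3  13.3  25.   37.3  61.3]
v2 [-60.  -15.   -2.7   9.3  21.5  33.5  56.8]
v3 [-59.8 -15.   -2.7   9.3  21.5  33.8  57. ]
```

```bash
python3 - <<'E'
from h import *
import cv2
np.set_printoptions(precision=4,suppress=True)
for n in('top','scene'):
    hsv=cv2.cvtColor(cv2.imread(f'pics/raw_{n}0.png'),cv2.COLOR_BGR2HSV)
    m=cv2.inRange(hsv,(20,120,50),(35,255,255))
    k,lab,st,ce=cv2.connectedComponentsWithStats(m)
    print(n,[(st[i],ce[i]) for i in range(1,k) if st[i][4]>15])
E
```

```text
top [(array([288, 115,  19,  13,  52], dtype=int32), array([295.5769, 123.3462])), (array([161, 175,  19,  15, 214], dtype=int32), array([169.6729, 181.6589])), (array([167, 191,   6,   5,  19], dtype=int32), array([169.1053, 193.2632]))]
scene [(array([329, 187,  18,   5,  57], dtype=int32), array([338.1579, 189.0877])), (array([233, 275,  24,  16, 160], dtype=int32), array([244.5938, 284.2375])), (array([235, 297,  21,   9,  48], dtype=int32), array([244.3958, 302.1042]))]
```

```bash
python3 - <<'E'
from h import *
np.set_printoptions(precision=4,suppress=True)
o1,d1=ray('top',(169.67,181.66));o2,d2=ray('scene',(338.16,189.09))
d1/=np.linalg.norm(d1);d2/=np.linalg.norm(d2)
A=np.c_[d1,-d2];s=np.linalg.lstsq(A,o2-o1,rcond=None)[0];p,q=o1+s[0]*d1,o2+s[1]*d2
print(p,q,(p+q)/2)
# with carrier frame: origin from rail mid; find height of tab plane
for c in ([.5799,.3055],[.5806,.309]):
    c=np.array([*c,0]); R=Rz(-.224)
    for o,d in((o1,d1),(o2,d2)):
        oc=R.T@(o-c);dc=R.T@d; t=((lid(0,0,.009)-oc)@nn)/(dc@nn); P=oc+t*dc; print('a,b',(P-LC)@ex,(P-LC)@ey,c+R@P)
E
```

```text
[0.5313 0.3033 0.1195] [0.5324 0.3055 0.1201] [0.5318 0.3044 0.1198]
a,b -0.002859151825524777 -0.013111234755480705 [0.5312 0.3032 0.1204]
a,b 0.00017410319099916017 -0.011438995415544384 [0.5341 0.3042 0.1219]
a,b -0.002754356151167662 -0.01669129502964306 [0.5312 0.3031 0.1204]
a,b 0.0004710184547289881 -0.015082921608868927 [0.5343 0.3041 0.122 ]
```

```bash
cat >> h.py <<'E'
YC=-.224
RL=Rz(YC)@np.c_[-ex,ey,-nn]
nw=Rz(YC)@nn; yw=Rz(YC)@ey; exw=Rz(YC)@ex
TAB=np.array([.5318,.304,.1205])
E
python3 - <<'E'
from cell import *
from h import *
print(nw,yw,exw); plan([.41,.08,.28],tool(2.918),get_obs()); print(get_obs()['joint_positions'])
E
```

```text
[-0.48750836  0.11106573  0.866     ] [0.22213146 0.97501673 0.        ] [ 0.84436448 -0.19236584  0.5       ]
at [ 0.508 -0.132  0.203] [ 3.137 -0.003  2.682] t 19.57 w 0.0 F [ 0.651 -0.656 -0.164]
travel [ 3.647  2.943 -1.515] rot [ 0.051 -0.022 -2.253] minrows 3.9402511270014244
[-0.356  0.323  0.671  1.908 -0.244  0.994  1.536]
```

arm_command(
  increments=[
    {"travel": [0.5,0.3,-0.4],"delta_rot": [0,0,-0.3],"hand": 255},
    {"travel": [1.2,0.8,-0.9],"delta_rot": [0,0,-0.8],"hand": 255},
    {"travel": [1.9,1.4,-1.4],"delta_rot": [0,0,-1.3],"hand": 255},
    {"travel": [2.6,2.0,-1.5],"delta_rot": [0,0,-1.8],"hand": 255},
    {"travel": [3.2,2.5,-1.5],"delta_rot": [0,0,-2.2],"hand": 255},
    {"travel": [3.65,2.94,-1.5],"delta_rot": [0,0,-2.25],"hand": 255},
  ],
)

```text
time: 20.32
tcp_pos: [0.4094, 0.0809, 0.2804]
ee_rot: [3.135, -0.0, 2.919]
contact_force: [0.5, -0.2, 0.3]
width: -0.0002
```

```bash
python3 - <<'E'
from cell import *
from h import *
plan([.40,.30,.28],RL,get_obs()); print(get_obs()['joint_positions'])
E
```

```text
at [0.409 0.081 0.28 ] [ 3.135 -0.     2.919] t 20.32 w -0.0002 F [ 0.51  -0.238  0.258]
travel [1.153 4.232 0.038] rot [ 0.068 -5.003 -0.008] minrows 3.5091618293477063
[-0.761 -0.036  0.489  2.047  0.011  1.123  1.071]
```

arm_command(
  increments=[
    {"travel": [0.3,0.4,0],"delta_rot": [0,-0.5,0],"hand": 255},
    {"travel": [0.6,1.2,0],"delta_rot": [0,-1.3,0],"hand": 255},
    {"travel": [0.9,2.0,0],"delta_rot": [0,-2.1,0],"hand": 255},
    {"travel": [1.15,2.8,0],"delta_rot": [0,-3.0,0],"hand": 255},
    {"travel": [1.15,3.5,0],"delta_rot": [0.03,-4.0,0],"hand": 255},
    {"travel": [1.15,4.0,0],"delta_rot": [0.07,-4.7,0],"hand": 255},
    {"travel": [1.15,4.23,0],"delta_rot": [0.07,-5.0,0],"hand": 255},
    {"travel": [1.15,4.23,0],"delta_rot": [0.07,-5.0,0],"hand": 255},
  ],
)

```text
time: 21.32
tcp_pos: [0.4002, 0.3002, 0.2824]
ee_rot: [3.141, 0.524, 2.917]
contact_force: [0.0, -0.8, -0.0]
width: -0.0
```

```bash
python3 look.py scene l0 200 0 260 200 3;python3 - <<'E'
from cell import *
from h import *
plan(TAB+.08*nw-.005*yw*0,RL,get_obs()); print(get_obs()['joint_positions'])
E
```

```text
at [0.4   0.3   0.282] [3.141 0.523 2.916] t 21.38 w -0.0004 F [-0.033 -1.234  0.266]
travel [-0.585  0.674  2.476] rot [-0.005 -0.006 -0.014] minrows 2.1052572336372894
[-1.037  0.025  0.037  2.086  0.621  0.938 -0.007]
```

View pics/l0.png

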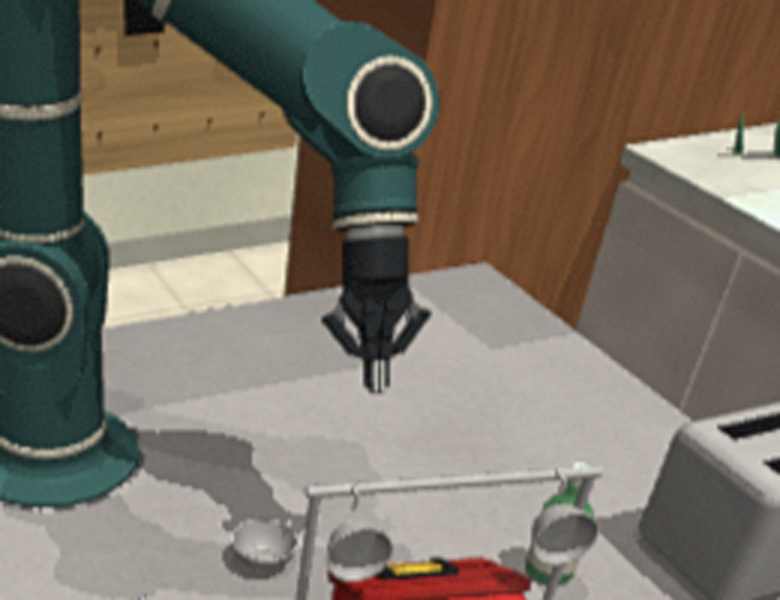

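arm_command(
  increments=[
    {"travel": [-0.2,0.2,0.5],"delta_rot": [0,0,0],"hand": 255},
    {"travel": [-0.4,0.45,1.2],"delta_rot": [0,0,0],"hand": 255},
    {"travel": [-0.58,0.67,1.9],"delta_rot": [0,0,0],"hand": 255},
    {"travel": [-0.58,0.67,2.6],"delta_rot": [0,0,0],"hand": 255},
    {"travel": [-0.58,0.67,3.1],"delta_rot": [0,0,0],"hand": 255},
    {"travel": [-0.58,0.67,3.4],"delta_rot": [0,0,0],"hand": 255},
    {"travel": [-0.58,0.67,3.5],"delta_rot": [0,0,0],"hand": 255},
    {"travel": [-0.58,0.67,3.5],"delta_rot": [0,0,0],"hand": 255},
  ],
)

```text
time: 22.38
tcp_pos: [0.5176, 0.3071, 0.1459]
ee_rot: [3.141, 0.523, 2.915]
contact_force: [0.6, -0.3, 0.1]
width: -0.0002
```

```bash
python3 look.py scene l1 285 110 125 120 5;python3 look.py top l1t 100 130 130 90 6;python3 - <<'E'
from cell import *
from h import *
o=get_obs();plan(TAB,RL,o); print(proj('scene',o['tcp_pos']),proj('top',o['tcp_pos']))
E
```

```text
at [0.517 0.307 0.146] [3.14  0.523 2.916] t 22.48 w -0.0 F [-0.645 -0.315 -0.018]
travel [ 0.001 -0.004  0.592] rot [ 0.006 -0.001 -0.016] minrows 0.4735862005720117
[[337.733 180.836]] [[166.661 184.823]]
```

View pics/l1.png

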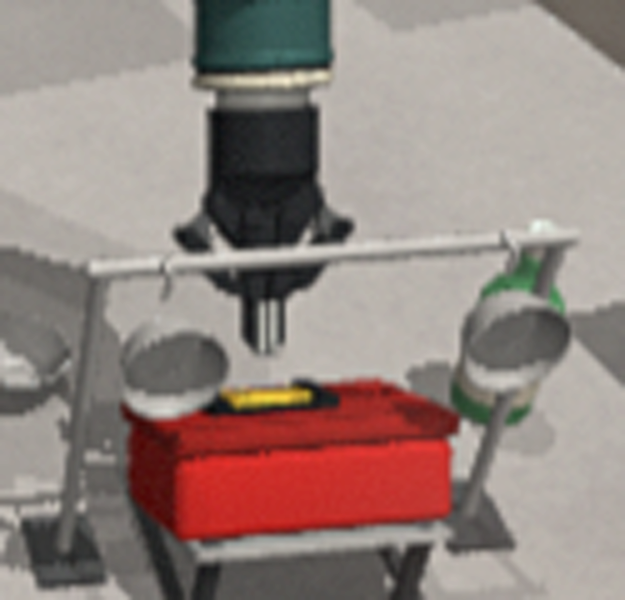

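View pics/l1t.png

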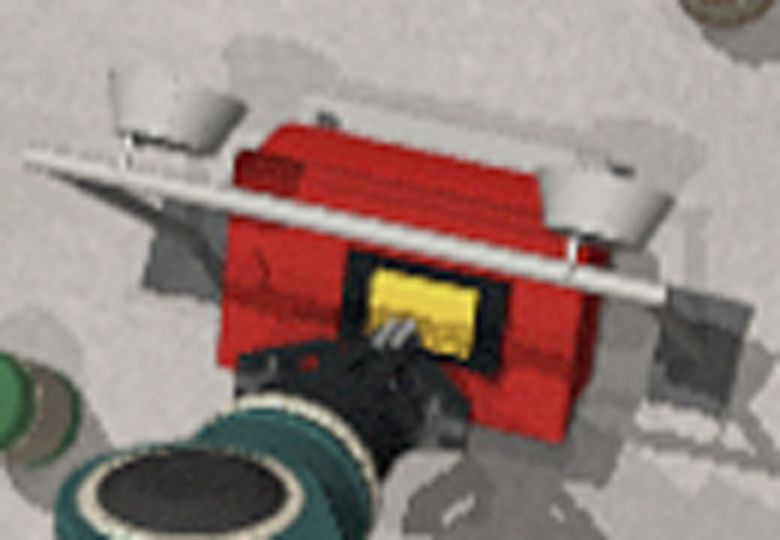

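arm_command(
  increments=[
    {"travel": [0,0,0.25],"delta_rot": [0,0,0],"hand": 255},
    {"travel": [0,0,0.45],"delta_rot": [0,0,0],"hand": 255},
    {"travel": [0,0,0.55],"delta_rot": [0,0,0],"hand": 255},
    {"travel": [0,0,0.59],"delta_rot": [0,0,0],"hand": 255},
    {"travel": [0,0,0.62],"delta_rot": [0,0,0],"hand": 255},
    {"travel": [0,0,0.64],"delta_rot": [0,0,0],"hand": 255},
    {"travel": [0,0,0.64],"delta_rot": [0,0,0],"hand": 255},
  ],
)

```text
time: 23.35
tcp_pos: [0.5329, 0.3041, 0.1185]
ee_rot: [3.14, 0.523, 2.916]
contact_force: [-4.5, 0.2, 3.1]
width: 0.0001
```

arm_command(
  increments=[
    {"travel": [0,0,0.03],"delta_rot": [0,0,0],"hand": 255},
    {"travel": [0,0,0.05],"delta_rot": [0,0,0],"hand": 255},
    {"travel": [0,0,0.06],"delta_rot": [0,0,0],"hand": 255},
    {"travel": [0,0,0.06],"delta_rot": [0,0,0],"hand": 255},
  ],
)

```text
time: 23.85
tcp_pos: [0.5341, 0.306, 0.1172]
ee_rot: [3.136, 0.524, 2.916]
contact_force: [-18.0, 3.3, 23.8]
width: -0.0001
```

arm_command(
  increments=[
    {"travel": [0,0.05,0.025],"delta_rot": [0,0,0],"hand": 255},
    {"travel": [0,0.15,0.025],"delta_rot": [0,0,0],"hand": 255},
    {"travel": [0,0.25,0.025],"delta_rot": [0,0,0],"hand": 255},
    {"travel": [0,0.35,0.025],"delta_rot": [0,0,0],"hand": 255},
  ],
)

```text
time: 24.35
tcp_pos: [0.5383, 0.3249, 0.1173]
ee_rot: [3.133, 0.524, 2.917]
contact_force: [-15.2, 1.8, 18.1]
width: 0.0002
```

arm_command(
  increments=[
    {"travel": [0,0.1,0.02],"delta_rot": [0,0,0],"hand": 255},
    {"travel": [0,0.2,0.02],"delta_rot": [0,0,0],"hand": 255},
    {"travel": [0,0.28,0.02],"delta_rot": [0,0,0],"hand": 255},
    {"travel": [0,0.32,0.02],"delta_rot": [0,0,0],"hand": 255},
    {"travel": [0,0.34,0.02],"delta_rot": [0,0,0],"hand": 255},
  ],
)

```text
time: 24.98
tcp_pos: [0.5412, 0.3354, 0.1167]
ee_rot: [-3.139, 0.524, 2.914]
contact_force: [-47.5, -37.4, 51.8]
width: 0.0002
```

arm_command(
  increments=[
    {"travel": [0,0.02,-0.05],"delta_rot": [0,0,0],"hand": 255},
    {"travel": [0,0.02,-0.2],"delta_rot": [0,0,0],"hand": 255},
    {"travel": [0,0.0,-0.5],"delta_rot": [0,0,0],"hand": 255},
    {"travel": [0,0.0,-1.0],"delta_rot": [0,0,0],"hand": 255},
    {"travel": [0,0.0,-1.7],"delta_rot": [0,0,0],"hand": 255},
    {"travel": [0.3,0.0,-2.5],"delta_rot": [0,0,0],"hand": 255},
    {"travel": [0.8,0.0,-3.4],"delta_rot": [0,0,0],"hand": 255},
    {"travel": [1.4,0.0,-4.3],"delta_rot": [0,0,0],"hand": 255},
  ],
)

```text
time: 25.98
tcp_pos: [0.376, 0.374, 0.2696]
ee_rot: [-3.141, 0.524, 2.913]
contact_force: [-0.1, 1.0, 0.3]
width: -0.0004
```

```bash
python3 look.py top l2t 100 130 130 90 6; python3 look.py scene l2 130 110 280 190 2.7; python3 - <<'E'
import cv2
import numpy as np
from h import *
np.set_printoptions(precision=4,suppress=True)
P=[]
for f,n in(('top0','top'),('l2t','top'),('scene0','scene'),('l2','scene')):
    hsv=cv2.cvtColor(cv2.imread(f'pics/raw_{f}.png'),cv2.COLOR_BGR2HSV)
    m=cv2.inRange(hsv,(20,120,50),(35,255,255))
    k,lab,st,ce=cv2.connectedComponentsWithStats(m)
    for i in range(1,k):
        if (n=='top' and st[i][4]>100 and ce[i][0]<200) or (n=='scene' and st[i][4]>30 and ce[i][0]>300):
            c=np.array([.5806,.309,0]); R=Rz(YC);o,d=ray(n,ce[i])
            oc=R.T@(o-c);dc=R.T@d; t=((lid(0,0,.009)-oc)@nn)/(dc@nn); Q=oc+t*dc; print(f,st[i],ce[i],'a,b',(Q-LC)@ex,(Q-LC)@ey)
E
```

```text
top0 [161 175  19  15 214] [169.6729 181.6589] a,b -0.0027479926629508907 -0.016700512035689008
l2t [152 173  18  15 211] [160.4834 179.5924] a,b -0.0027245607278863 0.014787491933663244
scene0 [329 187  18   5  57] [338.1579 189.0877] a,b 0.00043080046767432793 -0.015076393168667046
l2 [339 187  17   4  55] [347.0182 188.4182] a,b 0.0007261890124020372 0.017408489498029256
```

View pics/l2t.png

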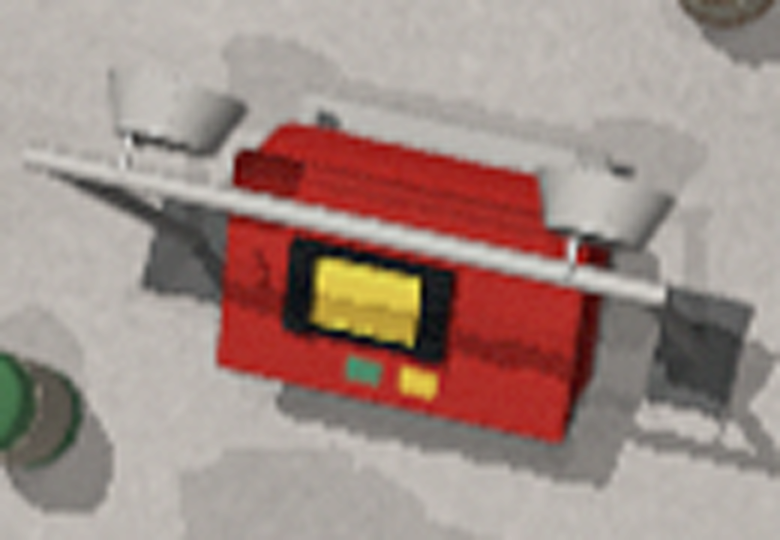

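View pics/l2.png

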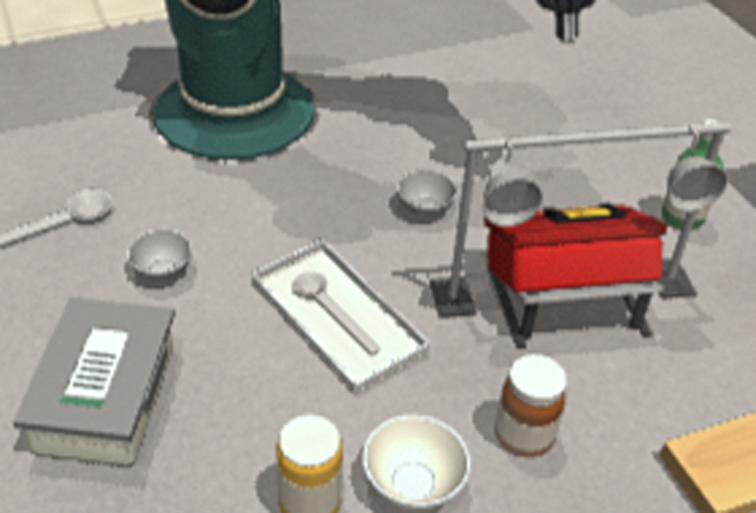

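```bash
python3 - <<'E'
from h import *
np.set_printoptions(precision=4,suppress=True)
S=lambda p:cr(p,130,110,2.7)
A=onz('scene',S((375,351)),.011);B=onz('scene',S((309,286)),.011);u=(B-A)/np.linalg.norm(B-A)
print(np.linalg.norm(B-A),Rz(.278).T@(A+.085*u-[.5006,-.0012,0]))
from cell import *
o=get_obs();print(o['contact_force'],o['joint_velocities'])
print(sign_off())
E
```

```text
0.1454110150434535 [ 0.0011 -0.0018  0.011 ]
[0.7177 0.1251 0.0438] [ 0.0468  0.0505  0.0684  0.0045  0.0248 -0.0722  0.0396]
the job is handed in; nothing more can be done
None
```

I did all three steps in order and handed the job in at about 26 s. The vent is the one result my measurement doesn't fully confirm.

- **Spoon:** it lies flat in the tray. The last picture puts its centre about 1 mm along and 2 mm across from the tray's centre, and it was lowered until it touched before I let go.
- **Vent:** I dragged the band towards the green mark until it stopped. The pictures show only 34.4 mm of travel from where it started, though full travel is 40 mm and the step needs 36 mm. Two more drags, with side loads up to about 20 N, didn't move it at all. I take that as the end stop, with the band starting partly closed, but I couldn't read the joint to prove it.
- **Lock:** with the tab pressed in, the slider moved 31.5 mm in one camera and 32.5 mm in the other, out of 32 mm, and met the end stop. That stop peaked at about 80 N at the wrist, under the 120 N limit. The yellow tab shows about the same area as at the start, which suggests it sprang up, but I had no direct height check.

The loose items in the last pictures look undisturbed, though I didn't measure them; the mug wasn't in those crops. The gripper was clear of everything at hand-in.

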